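# Clamp the glued pad in the padding press with its folding crank

## Task

Clamp the paper pad in the padding press with its folding crank. Move the tall glue stick out of the crank's way and stand it upright on the desk, well clear of the circle the crank sweeps; swing the folded crank fully out, slide the yellow latch tab home so that the crank is locked out, then turn the crank clockwise until the black needle of the spring gauge points at the red mark, without running it well past the mark. Leave the crank out and latched, and do not shift or knock over the other things.

Things in the scene. Friction and masses are not known exactly. Their poses are not given: they have to be found in the camera images.
- press: The padding press, fixed. Origin on the desk under the wheel's axis, x axis towards the dial; the press may stand turned. Grey base plate 12 mm thick: from 65 mm in front of the axis it is 104 mm wide, from 80 to 220 mm behind it 190 mm wide. A blue round gearbox (radius 50 mm) under the wheel; behind it a blue bridge, 190 x 50 mm, top at 60 mm, over the paper pad.
- crank_axis (a point): Point on the vertical axis of the aluminium wheel (radius 58 mm), in its upper face, 58 mm above the desk. With the crank out the knob runs in a circle of radius 95 mm about this axis (outer edge 106 mm); the crank's arm runs 65 to 73 mm above the desk, so it passes over anything lower than 60 mm.
- crank_pivot (a point): Brass pin on the pivot (vertical axis) of the folding crank arm, 40 mm from the wheel's axis, 73 mm above the desk; turns with the wheel. The direction from crank_axis to here is the wheel's outward direction.
- knob_centre (a point): Centre of the orange knob on the crank arm: upright cylinder, diameter 22 mm, from 74 to 120 mm above the desk (this point at 96 mm), 55 mm from crank_pivot. It spins freely about its own upright axis, so the fingers need not turn while it is led round. Folded, it stands over the wheel, about 49 mm from the wheel's axis.
- crank (a joint): Swing of the crank arm on the wheel about crank_pivot, rad: 0 folded, 2.094 fully out (a stop; the arm then points straight outward from the wheel's axis). It opens clockwise seen from above, stiff enough (about 1.5 N at the knob) to stay where it is left. Latched, it has about 0.07 rad of play.
- latch_tab (a point): Centre of the top of the yellow latch tab, an upright block 8 mm (along its travel) by 14 mm, top 92.5 mm above the desk, bottom 67 mm. It slides along the wheel's outward direction: unlatched it stands 18 mm from the wheel's axis on the side away from crank_pivot; latching moves it 12 mm towards the pivot, to 6 mm from the axis. Takes about 3 N, stays where left.
- latch (a joint): Travel of the latch slide, m: 0 unlatched, 0.012 home (a stop). It goes home only when the crank arm is fully out (otherwise it stops after about 2 mm); unlatched, its tail locks the wheel, home it frees the wheel and locks the crank arm out.
- wheel (a joint): Turn of the wheel, rad, growing clockwise seen from above, 0 at the start, stop at 7.6. It needs about 0.2 to 0.35 N m (2 to 4 N at the knob), growing as the springs are pressed, and stays where it is left.
- gauge (a joint): Turn of the black needle, rad, growing clockwise seen from above; always 0.30 times the wheel's turn.
- dial_centre (a point): Centre of the white dial (radius 36 mm, face up, 65 mm above the desk) on the bridge of the press, 165 mm behind the wheel's axis.
- needle_tip (a point): Tip of the black needle, 30 mm from dial_centre; the needle points from dial_centre to here.
- mark: The red mark, a tab 6 mm wide at the dial's rim. Origin at the dial's centre; its own x axis points from there to the tab, 35 mm out. It is 0.9 to 1.9 rad clockwise of the needle's start.
- glue_centre (a point): Centre (half-way up) of the loose glue stick, green and white, upright, diameter 25 mm, 90 mm tall. It stands on the desk beside the wheel, in the crank's circle.
- staple_box: Loose red-brown staple box beside the wheel, 36 x 52 x 22 mm, origin at the centre of its underside. Bystander, low enough for the crank to pass over; leave it.
- binder_clip: Loose black binder clip beside the wheel, 26 x 32 x 35 mm, origin under its centre. Bystander, low enough for the crank to pass over; leave it.
- mug: Loose brown mug, 81 x 116 x 94 mm with its handle, origin under its centre. Bystander.
- tape_roll: Loose roll of masking tape lying flat, 103 mm across, 25 mm high, origin under its centre. Bystander.
- water_bottle: Loose water bottle, 65 mm across, 218 mm tall, origin under its centre. Bystander.
- ink_pad: Fixed black ink pad lying flat near the right front, 80 x 112 x 13 mm, origin under its centre; a brown stamp stands about 100 mm behind it. A tall filing cabinet rises at the desk's right edge, about 0.1 m to the right of this pad's centre: the arm needs room beside it. Bystander.

How it is judged:
By the outcome, as a careful person would: the job done as asked, in the order asked, and still so for the second after the job is handed in, with the robot touching nothing.
It also fails if it takes over 70 s, if anything falls off the work surface, if the arm or the gripper's body presses on something with over 40 N, if the wrist force passes 120 N, or if a joint passes its speed limit or range.

## Robot

A 7-joint arm with a two-finger parallel gripper is mounted at the origin on a cart in front of the work surface, level with it; the furniture and walls round the work are solid. World frame = base frame: x ahead of the robot, y to its left, z up, the work surface at z = 0. Lengths are in m, angles in rad, forces in N, time in s.
With the tool pointing down it reaches from about 0.4 to 0.85 m from the base axis. Payload 10.4 kg.
Tool frame: the origin (TCP) lies midway between the tips of the shut fingers; the grasp point (between the pads) lies 19 mm behind it; z points along the fingers, y is the line along which they close (so a half turn about z gives the same grasp; the last joint's range is limited). The gripper opens to 87 mm and grips with 3 to 60 N. Pads are 19 mm wide; open, the fingers measure 117 mm over their backs; the gripper's body (75 mm by 190 mm) begins 51 mm behind the grasp point.
Start: joints at [-1.369, 0.332, -0.065, 1.46, 0.022, 1.35, -0.088], TCP at [0.139, 0.609, 0.223] pointing down, gripper open.
Joint ranges: [-2.6, 2.6], [-0.5, 2.12], [-1.47, 1.34], [0.16, 2.42], [-1.27, 4.41], [0.06, 2.06], [-2.6, 2.6]. Speed limits (rad/s): [2.22, 2.22, 2.79, 2.79, 3.14, 3.14, 3.14].

## Interface

Orientations are given as a unit quaternion [x, y, z, w].
In Python, from bench import r gives the robot as it stands.
- The arm moves only by the tool apply_moves, never from a script. Its argument "steps" is a list of rows, each a list of 7 numbers: the turn, a rotation vector about the tool's x, y, z in rad, then the shift along the tool's x, y, z in mm, then the opening, from -1 (shut) to 1 (fully open). In form: [[ax, ay, az, x, y, z, claw], ...]. A call has 1 to 20 rows; each row is the pose to reach, as a shift and turn from the pose commanded when the call began, along the tool's axes at that moment; what a row does not reach only later rows make up. A row lasts 1/12 s, in which the tool goes at most 41.7 mm and 7.16 degrees, less where a joint would pass 70% of its speed; a pose out of reach is approached as far as the arm can. A call with a gripper value outside its range is refused whole. The fingers move at their own pace and stop on an object; "force" is the grip in N (left out, the last holds). Time passes only in rows, so rows that repeat a pose let the fingers close. It gives the time, the measured TCP pose, the force, the opening and the grip force at its end, in the units of the state.
- r.read_state(): the state, without advancing time (a new reading comes with each control period).
- r.camera(name): name is "scene" or "side" or "wrist"; returns a dict with "pixels" (384x512x3 uint8, red, green, blue), "z_map" (384x512 float32, m along the optical axis (not along the pixel's ray), 0 where there is no reading), "fovy" (degrees; the focal length in pixels is half the picture's height over the tangent of half this angle, whatever the lens; pixels are square), "cx", "cy" (the principal point, pixels), "position" and "orientation" of the camera in the world. Camera axes: x right, y down, z forward; pixel columns grow to the right and rows downward; lengths in m; the calibration is good to about 2 mm. A picture is of the moment at which its call begins.
- r.close_job(): hands the job in; it is judged then, once.
The state is a dict: "time": time; "joint_positions": joint angles; "joint_vel": joint speeds; "joint_torque": joint torques, N m; "ee_pos": TCP position; "eef_rot": TCP orientation; "ft_force": force on the tool from outside, world axes, zero at the start; "torque": the same for the moment, N m; "width": finger opening in m; "grip_force": force on a finger pad.
Only numpy, scipy, OpenCV 4.12 (cv2) and the standard library are available. Lean on these libraries where they do the work, as an engineer would, in place of code of your own. Each camera call takes 0.05 s, during which the arm holds its last target. There are 200 camera calls.

## Working session

There is one attempt and no reset: what is moved stays moved. The work goes in short steps, Python scripts to look and compute and a tool call to move; the robot and the scene stay as the last step left them, time stands still between calls to the robot, and variables do not carry over. Pictures are saved under pics/ and viewed, at most 10 in all, crops included, and the job is handed in when it is done.

Besides the shell and the picture viewer there is one more tool, called after "Request:" as name(argument=value, ...) on one line, values as JSON. apply_moves: Moves the arm, as the interface text tells. Its arguments: {"type":"object","properties":{"steps":{"type":"array","items":{"type":"array","items":{"type":"number"}}},"force":{"type":"number"}},"required":["steps"]}

```bash
ls; mkdir -p pics
cat > h.py <<'E'
import numpy as np, cv2
from scipy.spatial.transform import Rotation as R
from bench import r
def cam(n):
    c=r.camera(n); c['f']=192/np.tan(np.radians(c['fovy'])/2)
    o=np.array(c['orientation']); c['R']=R.from_quat(o).as_matrix() if o.size==4 else o.reshape(3,3)
    return c
def ray(c,u,v,z):
    d=c['R']@np.array([(u-c['cx'])/c['f'],(v-c['cy'])/c['f'],1.]); p=np.array(c['position'])
    return p+d*(z-p[2])/d[2]
def pts(c):
    v,u=np.mgrid[:384,:512]; Z=c['z_map']
    P=np.stack([(u-c['cx'])/c['f']*Z,(v-c['cy'])/c['f']*Z,Z],-1)
    return P@c['R'].T+np.array(c['position'])
def save(c,n): cv2.imwrite('pics/'+n,c['pixels'][:,:,::-1])
E
python3 - <<'E'
from h import *
import pickle
s=r.read_state(); print({k:np.round(v,3) for k,v in s.items()})
ims=[]
for n in ['scene','side']:
    c=cam(n); pickle.dump(c,open(n+'.pkl','wb')); ims.append(c['pixels']); print(n,c['position'],c['R'][:,2],c['fovy'],c['cx'],c['cy'])
    save(c,n+'0.png')
E
```

```text
pics
{'time': np.float64(0.0), 'joint_positions': array([-1.369,  0.333, -0.065,  1.461,  0.022,  1.35 , -0.089]), 'joint_vel': array([ 0.   , -0.001,  0.   , -0.   ,  0.002,  0.001,  0.001]), 'joint_torque': array([ 1.0000e-03, -6.2323e+01,  2.5000e-02, -3.8992e+01, -6.1000e-02,
        3.9000e-02,  0.0000e+00]), 'ee_pos': array([0.139, 0.609, 0.222]), 'eef_rot': array([ 0.112,  0.994, -0.001, -0.   ]), 'ft_force': array([0.934, 1.582, 0.283]), 'torque': array([ 0.017, -0.002, -0.02 ]), 'grip_force': np.float64(0.0), 'width': np.float64(0.087)}
scene [ 0.00869224 -0.3617388   0.65134111] [ 0.60807617  0.51670978 -0.60270588] 57.08231251595853 253.76149451526874 195.24827815545936
side [ 0.13550151 -0.48542637  1.0161155 ] [ 0.36395792  0.49883693 -0.78657253] 47.943409845496916 248.31626782450675 189.95619572808152
```

View pics/scene0.png

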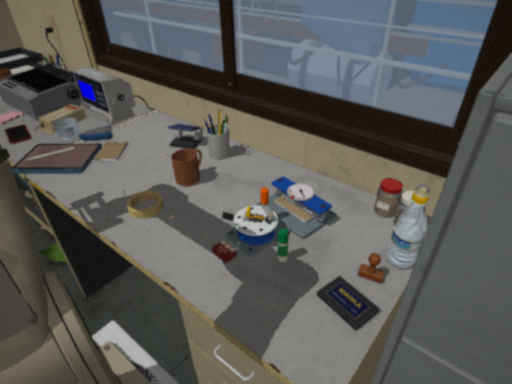

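View pics/side0.png

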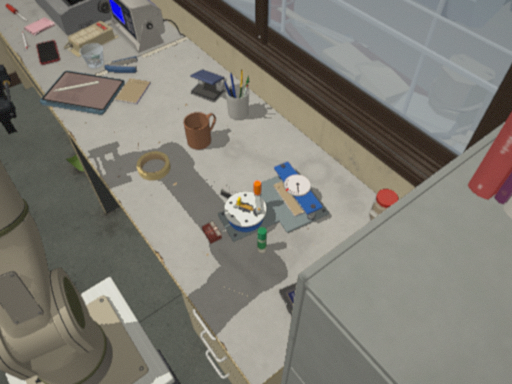

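The pictures show the press: the wheel at side (246,208) and scene (257,222), the glue stick at side (262,238), the orange knob at side (257,187), and the dial at side (297,186). Next I'll enlarge this area and measure.

```bash
cat > m.py <<'E'
from h import *
import pickle
def mask(c,lo,hi,box):
    h=cv2.cvtColor(c['pixels'],cv2.COLOR_RGB2HSV); m=cv2.inRange(h,np.array(lo),np.array(hi))
    k=np.zeros_like(m); u0,v0,u1,v1=box; k[v0:v1,u0:u1]=255
    return m&k
E
python3 - <<'E'
from m import *
S={n:pickle.load(open(n+'.pkl','rb')) for n in ['scene','side']}
B={'scene':(205,175,340,270),'side':(195,155,330,260)}
ims=[]
for n,c in S.items():
    P=pts(c); b=B[n]
    for nm,lo,hi,z in [('orange',(3,200,170),(16,255,255),.096),('yellow',(20,150,120),(33,255,255),.09),('green',(60,120,40),(90,255,255),.06),('blue',(100,180,60),(125,255,255),.05),('redbrown',(0,120,40),(8,255,150),.011),('redmark',(172,150,100),(180,255,255),.065),('red2',(0,200,150),(3,255,255),.065)]:
        m=mask(c,lo,hi,b); v,u=np.nonzero(m)
        if len(u): 
            q=P[v,u]; q=q[c['z_map'][v,u]>0]
            print(n,nm,len(u),u.mean().round(1),v.mean().round(1),'ray',ray(c,u.mean(),v.mean(),z).round(3),'pts med',np.median(q,0).round(3),'zmax',q[:,2].max().round(3))
    u0,v0,u1,v1=b
    ims.append(cv2.resize(c['pixels'][v0:v1,u0:u1],None,fx=5.6,fy=5.6,interpolation=cv2.INTER_CUBIC)[:,:,::-1])
    cv2.imwrite(f'pics/{n}1.png',ims[-1])
    # white wheel / dial plane points
    for nm,zz in [('wheel',.058),('dial',.065)]:
        h=cv2.cvtColor(c['pixels'],cv2.COLOR_RGB2HSV)
        k=(abs(P[...,2]-zz)<.004)&(h[...,1]<50)&(h[...,2]>150); k[:v0]=0;k[v1:]=0;k[:,:u0]=0;k[:,u1:]=0
        nn,l,st,ce=cv2.connectedComponentsWithStats(k.astype(np.uint8))
        for i in range(1,nn):
            if st[i,4]>40:
                cnt=np.argwhere(l==i)[:,::-1].astype(np.int32); hull=cv2.convexHull(cnt); e=cv2.fitEllipse(hull.astype(np.float32))
                print(n,nm,st[i],np.round(e[0],1),ray(c,*e[0],zz).round(3))
E
```

```text
scene orange 27 263.5 190.3 ray [0.602 0.108 0.096] pts med [0.58  0.09  0.116] zmax 0.118
scene yellow 38 249.3 212.7 ray [0.513 0.083 0.09 ] pts med [0.522 0.095 0.078] zmax 0.092
scene green 207 282.5 240.4 ray [ 0.51  -0.021  0.06 ] pts med [ 0.504 -0.026  0.072] zmax 0.09
scene blue 614 285.4 213.0 ray [0.607 0.038 0.05 ] pts med [0.668 0.042 0.056] zmax 0.061
scene redbrown 233 223.8 252.0 ray [0.428 0.097 0.011] pts med [0.422 0.09  0.019] zmax 0.073
scene redmark 2 292.0 196.5 ray [0.66  0.055 0.065] pts med [0.659 0.054 0.066] zmax 0.066
scene wheel [233 207  44  28 392] [254.7 220. ] [0.528 0.078 0.058]
scene wheel [250 206  16  11  98] [257.3 210.8] [0.561 0.096 0.058]
scene dial [288 184  26  15 248] [300.1 191.2] [0.694 0.051 0.065]
side orange 49 256.1 186.0 ray [0.586 0.096 0.096] pts med [0.578 0.088 0.113] zmax 0.12
side yellow 40 241.2 203.4 ray [0.522 0.077 0.09 ] pts med [0.526 0.091 0.071] zmax 0.092
side green 114 261.4 236.1 ray [ 0.512 -0.021  0.06 ] pts med [ 0.508 -0.027  0.078] zmax 0.093
side blue 133 291.5 193.5 ray [0.671 0.042 0.05 ] pts med [0.69  0.019 0.059] zmax 0.064
side redbrown 116 210.4 233.9 ray [0.426 0.094 0.011] pts med [0.422 0.083 0.02 ] zmax 0.027
side wheel [225 191  41  35 711] [245.1 208.1] [0.534 0.077 0.058]
side dial [284 174  27  21 385] [297.1 184.3] [0.696 0.049 0.065]
```

View pics/side1.png

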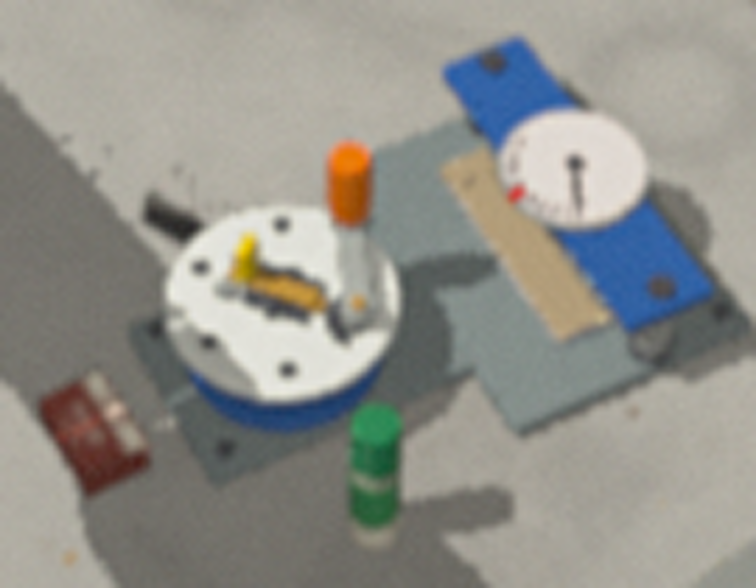

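View pics/scene1.png

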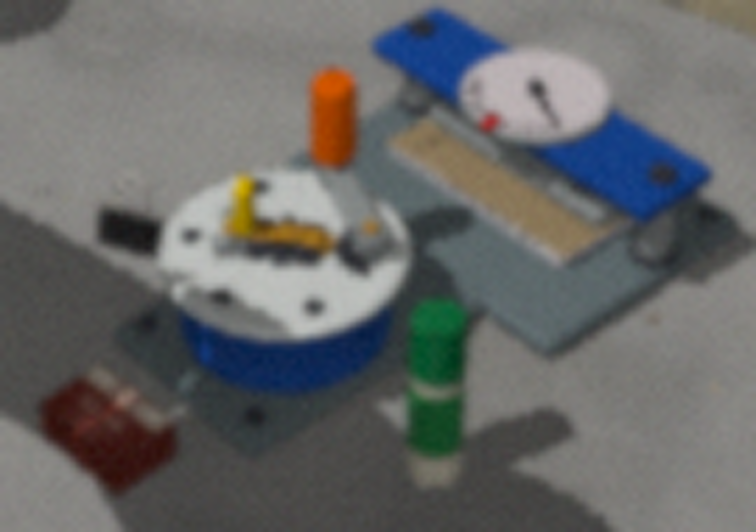

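The side crop shows the dial centre at (572,167), needle tip (578,213), red mark (516,194), pivot pin (358,304), knob (349,185), tab top (247,237) and wheel ellipse centre (283,303). The scene crop shows the same things plus the clip on the wheel's far left.

Run:
```python
from m import *
S={n:pickle.load(open(n+'.pkl','rb')) for n in ['scene','side']}
O={'scene':(205,175),'side':(195,155)}
F={'axis':(.058,(286,253),(283,303)),'pivot':(.073,(370,227),(358,304)),'knobtop':(.120,(333,78),(349,152)),'tab':(.0925,(244,180),(248,238)),'dial':(.065,(536,92),(574,165)),'tip':(.066,(558,126),(578,213)),'mark':(.066,(490,122),(516,194)),'gluetop':(.09,(438,311),(376,416)),'gluebot':(0.003,(434,478),(374,538)),'clip':(.03,(130,230),(172,215))}
Q={}
for k,(z,a,b) in F.items():
    q=[ray(S[n],O[n][0]+p[0]/5.6-.4,O[n][1]+p[1]/5.6-.4,z)[:2] for n,p in zip(S,(a,b))]
    Q[k]=np.mean(q,0); print(k,np.round(q,4).tolist(),Q[k].round(4))
a=lambda p,q:np.arctan2(*(Q[q]-Q[p])[::-1])
print('needle',a('dial','tip'),'mark',a('dial','mark'),'diff',a('dial','tip')-a('dial','mark'),'outward',a('axis','pivot'),'tab dir',a('tab','axis'),'press x',a('axis','dial'),'folded arm',a('pivot','knobtop'))
for p,q in [('axis','pivot'),('axis','tab'),('axis','dial'),('pivot','knobtop'),('axis','gluetop'),('axis','gluebot')]: print(p,q,np.linalg.norm(Q[q]-Q[p]).round(4))
```

```text
axis [[0.5301, 0.0771], [0.5326, 0.0758]] [0.5313 0.0765]
pivot [[0.554, 0.0474], [0.5544, 0.0444]] [0.5542 0.0459]
knobtop [[0.583, 0.0911], [0.5852, 0.0909]] [0.5841 0.091 ]
tab [[0.5268, 0.098], [0.5281, 0.0965]] [0.5275 0.0973]
dial [[0.6949, 0.0508], [0.697, 0.0497]] [0.6959 0.0502]
tip [[0.677, 0.0263], [0.6777, 0.0249]] [0.6774 0.0256]
mark [[0.6595, 0.0541], [0.6613, 0.053]] [0.6604 0.0535]
gluetop [[0.5125, -0.0195], [0.5146, -0.0193]] [ 0.5136 -0.0194]
gluebot [[0.5025, -0.0275], [0.5064, -0.0294]] [ 0.5044 -0.0285]
clip [[0.5211, 0.1682], [0.5326, 0.172]] [0.5269 0.1701]
needle -2.217015262912406 mark 3.0493595883105233 diff -5.266374851222929 outward -0.9278582341677011 tab dir -1.3866735532197172 press x -0.15791223259775994 folded arm 0.9849456237737516
axis pivot 0.0381
axis tab 0.0212
axis dial 0.1667
pivot knobtop 0.0541
axis gluetop 0.0975
axis gluebot 0.1083
```

```bash
cat >> h.py <<'E'
def row(p,yaw,s=None):
    """tool-frame row for world TCP p and tool-y heading yaw (mod pi), tool down"""
    s=s or r.read_state(); R0=R.from_quat(s['eef_rot']).as_matrix()
    d=R0.T@(np.array(p)-s['ee_pos'])*1000
    best=None
    for k in (0,np.pi):
        a=yaw+k; y=np.array([np.cos(a),np.sin(a),0]); z=np.array([0,0,-1.]); T=np.stack([np.cross(y,z),y,z],1)
        v=R.from_matrix(R0.T@T).as_rotvec()
        if best is None or np.linalg.norm(v)<np.linalg.norm(best): best=v
    return np.round(best,3).tolist(),np.round(d,1).tolist()
E
python3 - <<'E'
from m import *
S={n:pickle.load(open(n+'.pkl','rb')) for n in ['scene','side']}
c=S['scene']
for n,u,v,z in [('pad',348,302,.013),('bottle',405,265,0),('bottletop',420,190,.218),('stamp',372,268,.03),('mug',186,168,.05),('tape',145,205,.02),('jar',388,213,0)]: print(n,ray(c,u,v,z).round(3))
print(row((.44,.40,.25),np.radians(45)),row((.50,.05,.27),0))
E
```

```text
pad [ 0.485 -0.212  0.013]
bottle [ 0.674 -0.266  0.   ]
bottletop [ 0.668 -0.247  0.218]
stamp [ 0.589 -0.216  0.03 ]
mug [0.594 0.415 0.05 ]
tape [0.416 0.399 0.02 ]
jar [ 0.835 -0.157  0.   ]
([-0.001, 0.0, 0.561], [-339.8, -136.7, -28.0]) ([-0.001, 0.001, 1.346], [-476.3, -464.5, -47.6])
```

Request:
apply_moves(steps=[[0,0,0.56,-340,-137,-28,1],[0,0,0.56,-340,-137,-28,1],[0,0,0.56,-340,-137,-28,1],[0,0,0.56,-340,-137,-28,1],[0,0,0.56,-340,-137,-28,1],[0,0,0.56,-340,-137,-28,1],[0,0,0.56,-340,-137,-28,1],[0,0,0.56,-340,-137,-28,1],[0,0,0.56,-340,-137,-28,1],[0,0,1.346,-476,-464,-48,1],[0,0,1.346,-476,-464,-48,1],[0,0,1.346,-476,-464,-48,1],[0,0,1.346,-476,-464,-48,1],[0,0,1.346,-476,-464,-48,1],[0,0,1.346,-476,-464,-48,1],[0,0,1.346,-476,-464,-48,1],[0,0,1.346,-476,-464,-48,1],[0,0,1.346,-476,-464,-48,1],[0,0,1.346,-476,-464,-48,1],[0,0,1.346,-476,-464,-48,1]])

```text
time: 1.77
ee_pos: [0.4999, 0.0497, 0.2705]
eef_rot: [0.708, 0.706, 0.0, -0.0]
ft_force: [-0.5, -0.1, -1.1]
width: 0.0868
grip_force: 0.0
```

Run:
```python
from m import *
c=cam('wrist'); pickle.dump(c,open('w1.pkl','wb')); s=r.read_state(); print(s['ee_pos'],s['eef_rot'],s['time'],s['joint_positions'].round(2)); print(c['position'],c['R'],c['fovy'],c['cx'],c['cy'])
cv2.imwrite('pics/w1.png',cv2.resize(c['pixels'],None,fx=1.5,fy=1.5)[:,:,::-1])
```

```text
[0.49968328 0.05125581 0.27029756] [ 7.07157772e-01  7.07055718e-01 -3.30576845e-05 -3.10686006e-04] 1.8167 [-0.7   0.02  0.52  1.73 -0.01  1.4  -0.18]
[0.50015284 0.13032154 0.43236681] [[ 9.99995131e-01 -2.99281061e-03 -8.83937079e-04]
 [-3.12056221e-03 -9.57319992e-01 -2.89013313e-01]
 [ 1.87514718e-05  2.89014664e-01 -9.57324670e-01]] 61.27597183634267 255.67239957183125 184.38751266829897
```

View pics/w1.png

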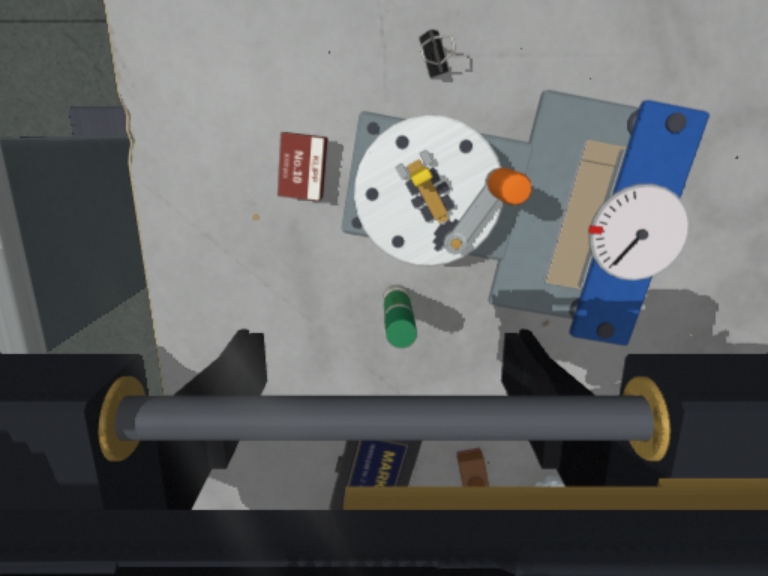

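The wrist view shows the wheel at (428,190), pivot (456,243), tab (423,177), knob top (515,188), dial (641,235), needle tip (614,264), mark (596,230) and glue top (401,334), in 1.5x pixels.

Run:
```python
from m import *
c=pickle.load(open('w1.pkl','rb'))
F={'axis':(.058,428,190),'pivot':(.073,456,243),'knob':(.12,515,188),'tab':(.0925,423,177),'dial':(.065,641,235),'tip':(.066,614,264),'mark':(.066,596,230),'glue':(.09,401,334)}
h=cv2.cvtColor(c['pixels'],cv2.COLOR_RGB2HSV)
# fitted circles: wheel and dial by brightness in world-plane
m=cv2.inRange(h,np.array((0,0,175)),np.array((180,40,255)))
for (u0,v0,u1,v1),z in [((225,65,345,185),.058),((385,115,470,195),.065)]:
    k=np.zeros_like(m);k[v0:v1,u0:u1]=m[v0:v1,u0:u1]; cs,_=cv2.findContours(k,0,1); b=max(cs,key=cv2.contourArea); e=cv2.fitEllipse(cv2.convexHull(b)); print('ell',e,ray(c,*e[0],z).round(4))
for lo,hi,z,bx in [((20,150,150),(30,255,255),.0925,(260,100,300,130)),((3,180,120),(16,255,255),.12,(315,105,360,140)),((60,120,40),(90,255,255),.09,(250,185,285,235))]:
    v,u=np.nonzero(mask(c,lo,hi,bx)); 
    P=pts(c)[v,u]; t=P[:,2]>z-.004; print(len(u),u.mean(),v.mean(),'top',P[t].mean(0).round(4),t.sum(),((P[t].min(0)+P[t].max(0))/2).round(4))
Q={k:ray(c,u/1.5-.17,v/1.5-.17,z)[:2] for k,(z,u,v) in F.items()}
for k in Q: print(k,Q[k].round(4))
a=lambda p,q:np.arctan2(*(Q[q]-Q[p])[::-1])
print('needle-mark',(a('dial','tip')-a('dial','mark'))%(2*np.pi),'out',a('axis','pivot'),a('tab','pivot'),'px',a('axis','dial'),'arm',a('pivot','knob'))
for p,q in [('axis','pivot'),('axis','tab'),('axis','dial'),('pivot','knob')]: print(p,q,np.linalg.norm(Q[q]-Q[p]).round(4))
print(row((Q['glue'][0],Q['glue'][1],.16),0),row((Q['glue'][0],Q['glue'][1],.045),0))
```

```text
ell ((285.2190856933594, 126.28526306152344), (97.42901611328125, 100.91316986083984), 32.47530746459961) [0.5338 0.0867 0.058 ]
ell ((426.591552734375, 154.63475036621094), (57.12636947631836, 66.86719512939453), 49.704654693603516) [0.6968 0.0546 0.065 ]
144 280.00694444444446 117.21527777777777 top [0.5253 0.0995 0.0959] 87 [0.5163 0.1122 0.2611]
498 339.54417670682733 123.65863453815261 top [0.5835 0.0943 0.1214] 315 [0.5469 0.1077 0.2742]
567 266.1040564373898 213.54497354497354 top [ 0.5128 -0.0173  0.0907] 290 [0.5116 0.0506 0.2593]
axis [0.5338 0.0864]
pivot [0.5545 0.0484]
knob [0.5835 0.0948]
tab [0.527  0.0993]
dial [0.6978 0.0524]
tip [0.6796 0.0296]
mark [0.6623 0.0566]
glue [ 0.5128 -0.0186]
needle-mark 1.01578345737029 out -1.0714264955398884 -1.0760351619747637 px -0.20441856344977563 arm 1.012306762508951
axis pivot 0.0433
axis tab 0.0146
axis dial 0.1675
pivot knob 0.0547
([-0.0, -0.0, -0.0], [-69.9, 13.2, 110.3]) ([-0.0, -0.0, -0.0], [-70.0, 13.3, 225.3])
```

Request:
apply_moves(steps=[[0,0,0,-70,13,90,1],[0,0,0,-70,13,90,1],[0,0,0,-70,13,90,1],[0,0,0,-70,13,120,1],[0,0,0,-70,13,150,1],[0,0,0,-70,13,180,1],[0,0,0,-70,13,210,1],[0,0,0,-70,13,230,1],[0,0,0,-70,13,230,1],[0,0,0,-70,13,230,-1],[0,0,0,-70,13,230,-1],[0,0,0,-70,13,230,-1],[0,0,0,-70,13,230,-1],[0,0,0,-70,13,230,-1],[0,0,0,-70,13,230,-1],[0,0,0,-70,13,230,-1],[0,0,0,-70,13,230,-1]], force=20)

```text
time: 3.23
ee_pos: [0.513, -0.0191, 0.0407]
eef_rot: [0.707, 0.707, 0.0, 0.0]
ft_force: [0.1, -0.1, 0.5]
width: 0.0411
grip_force: 0.0
```

Request:
apply_moves(steps=[[0,0,0,0,0,0,-1],[0,0,0,0,0,0,-1],[0,0,0,0,0,0,-1],[0,0,0,0,0,0,-1],[0,0,0,0,0,0,-1],[0,0,0,0,0,-10,-1],[0,0,0,0,0,-25,-1],[0,0,0,-10,-15,-30,-1],[0,0,0,-20,-31,-30,-1],[0,0,0,-31,-48,-30,-1],[0,0,0,-42,-65,-30,-1],[0,0,0,-53,-80,-30,-1],[0,0,0,-61,-93,-30,-1],[0,0,0,-61,-93,-30,-1],[0,0,0,-61,-93,-20,-1],[0,0,0,-61,-93,-10,-1],[0,0,0,-61,-93,-4,-1],[0,0,0,-61,-93,0,-1],[0,0,0,-61,-93,0,-1]])

```text
time: 4.82
ee_pos: [0.4194, -0.08, 0.0396]
eef_rot: [0.707, 0.707, -0.001, -0.001]
ft_force: [-0.9, 0.3, 0.0]
width: 0.0235
grip_force: 20.1
```

Request:
apply_moves(steps=[[0,0,0,0,0,0,0.2],[0,0,0,0,0,0,0.2],[0,0,0,0,0,0,0.2],[0,0,0,0,0,0,0.2],[0,0,0,0,0,0,0.2],[0,0,0,0,0,-20,0.2],[0,0,0,0,0,-60,0.2],[0,0,0,0,0,-100,0.2],[0,0,0,0,0,-140,0.2],[0,0,0,40,35,-180,0.2],[0,0,0,80,80,-210,0.2],[0,0,0,120,120,-210,0.2],[0,0,0,120,120,-210,0.2],[0,0,0,120,120,-210,0.2],[0,0,0,120,120,-210,0.2]])

```text
time: 6.07
ee_pos: [0.5423, 0.0445, 0.2507]
eef_rot: [0.705, 0.709, 0.0, 0.0]
ft_force: [1.1, 0.1, -0.2]
width: 0.0524
grip_force: 0.0
```

Run:
```python
from m import *
c=cam('wrist'); pickle.dump(c,open('w2.pkl','wb')); s=r.read_state(); print(s['ee_pos'],s['time'],s['width'])
cv2.imwrite('pics/w2.png',cv2.resize(c['pixels'],None,fx=1.5,fy=1.5)[:,:,::-1])
```

```text
[0.54089539 0.04186756 0.25025963] 6.1167 0.0522996146290056
```

View pics/w2.png

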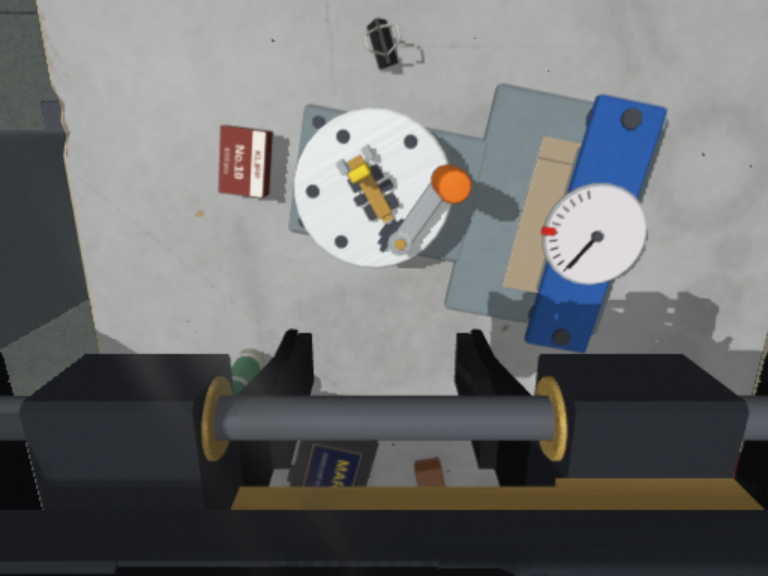

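The glue stick stands at the lower left (245,372), clear of the circle. Knob top at (454,182), pivot (401,243), tab (359,173), dial (597,236).

Run:
```python
from m import *
c=pickle.load(open('w2.pkl','rb'))
F={'pivot':(.073,401,243),'knob':(.12,454,182),'tab':(.0925,359,173),'dial':(.065,597,236),'tip':(.066,568,269),'mark':(.066,549,231)}
Q={k:ray(c,u/1.5-.17,v/1.5-.17,z)[:2] for k,(z,u,v) in F.items()}
for k in Q: print(k,Q[k].round(4))
a=lambda p,q:np.arctan2(*(Q[q]-Q[p])[::-1])
print('needle-mark',(a('dial','tip')-a('dial','mark'))%(2*np.pi),'out',a('tab','pivot'),'arm',a('pivot','knob'))
print(r.read_state()['ee_pos'],row((*Q['knob'],.085),0))
```

```text
pivot [0.5548 0.0479]
knob [0.5838 0.0958]
tab [0.5262 0.0985]
dial [0.6978 0.052 ]
tip [0.6792 0.0272]
mark [0.6621 0.0558]
needle-mark 1.0296574187995677 out -1.0558320237420034 arm 1.0256411945075845
[0.54089539 0.04186756 0.25025963] ([-0.0, 0.001, 0.003], [54.0, 43.1, 165.2])
```

Request:
apply_moves(steps=[[0,0,0,30,25,40,0.2],[0,0,0,54,43,75,0.2],[0,0,0,54,43,100,0.2],[0,0,0,54,43,120,0.2],[0,0,0,54,43,135,0.2],[0,0,0,54,43,150,0.2],[0,0,0,54,43,165,0.2],[0,0,0,54,43,165,0.2],[0,0,0,54,43,165,-1],[0,0,0,54,43,165,-1],[0,0,0,54,43,165,-1],[0,0,0,54,43,165,-1],[0,0,0,54,43,165,-1],[0,0,0,54,43,165,-1],[0,0,0,54,43,165,-1],[0,0,0,54,43,165,-1],[0,0,0,54,43,165,-1]], force=25)

```text
time: 7.53
ee_pos: [0.5835, 0.0942, 0.0861]
eef_rot: [0.707, 0.707, 0.001, 0.0]
ft_force: [2.4, 0.2, 5.5]
width: 0.0208
grip_force: 25.0
```

Run:
```python
from m import *
s=r.read_state(); p=s['ee_pos']; print(p,s['width'],s['grip_force'],s['ft_force'])
pv=np.array([.5547,.0479]); k0=p[:2]; print(np.linalg.norm(k0-pv), np.arctan2(*(k0-pv)[::-1]))
a0=1.015
for d in np.linspace(0,2.12,16)[1:]:
    q=pv+.055*np.array([np.cos(a0-d),np.sin(a0-d)])-k0; print('[0,0,0,%.0f,%.0f,0,-1],'%(q[1]*1000,q[0]*1000),end=' ')
```

```text
[0.58353949 0.09415676 0.08611963] 0.020833229101342218 25.000825992319733 [2.38460176 0.15726377 5.53329729]
0.05451058937262565 1.013301302214564
[0,0,0,-4,6,0,-1], [0,0,0,-9,12,0,-1], [0,0,0,-16,17,0,-1], [0,0,0,-22,21,0,-1], [0,0,0,-30,24,0,-1], [0,0,0,-37,25,0,-1], [0,0,0,-45,26,0,-1], [0,0,0,-53,26,0,-1], [0,0,0,-60,24,0,-1], [0,0,0,-68,22,0,-1], [0,0,0,-75,18,0,-1], [0,0,0,-81,14,0,-1], [0,0,0,-87,9,0,-1], [0,0,0,-91,3,0,-1], [0,0,0,-95,-4,0,-1],
```

Request:
apply_moves(steps=[[0,0,0,-4,6,0,-1],[0,0,0,-9,12,0,-1],[0,0,0,-16,17,0,-1],[0,0,0,-22,21,0,-1],[0,0,0,-30,24,0,-1],[0,0,0,-37,25,0,-1],[0,0,0,-45,26,0,-1],[0,0,0,-53,26,0,-1],[0,0,0,-60,24,0,-1],[0,0,0,-68,22,0,-1],[0,0,0,-75,18,0,-1],[0,0,0,-81,14,0,-1],[0,0,0,-87,9,0,-1],[0,0,0,-91,3,0,-1],[0,0,0,-95,-4,0,-1],[0,0,0,-95,-4,0,-1],[0,0,0,-95,-4,0,-1]])

```text
time: 8.95
ee_pos: [0.5787, -0.0019, 0.086]
eef_rot: [0.707, 0.707, -0.0, 0.0]
ft_force: [-0.5, -1.0, 7.8]
width: 0.0212
grip_force: 25.0
```

Run:
```python
from m import *
s=r.read_state(); p=s['ee_pos']; print(p,s['width'],s['grip_force'],s['ft_force'],s['torque'])
pv=np.array([.5547,.0479]); print(np.arctan2(*(p[:2]-pv)[::-1]),np.linalg.norm(p[:2]-pv), np.linalg.norm(p[:2]-[.5355,.083]))
```

```text
[ 0.57872864 -0.00187375  0.08600117] 0.02124120889897071 25.001074781175703 [-0.47940609 -1.02486781  7.76250215] [-0.47408835  0.23321757 -0.05912658]
-1.121037874697094 0.05527026068755167 0.09524845782084555
```

Request:
apply_moves(steps=[[0,0,0,-1,-2,0,-1],[0,0,0,-2,-4,0,-1],[0,0,0,-2,-5,0,-1],[0,0,0,-2,-5,0,-1]])

```text
time: 9.28
ee_pos: [0.5749, -0.0036, 0.0861]
eef_rot: [0.707, 0.707, 0.001, 0.001]
ft_force: [3.6, -2.1, 4.5]
width: 0.0213
grip_force: 25.0
```

Run:
```python
from m import *
s=r.read_state(); p=s['ee_pos']; print(p,s['width'],s['grip_force'],s['ft_force'])
pv=np.array([.5547,.0479]); print(np.arctan2(*(p[:2]-pv)[::-1]),np.linalg.norm(p[:2]-pv), np.linalg.norm(p[:2]-[.5355,.083]))
```

```text
[ 0.5748724  -0.00363144  0.08614431] 0.021276283147837693 25.00068031484261 [ 3.64497646 -2.11849203  4.46134246]
-1.1976752744029882 0.05533909260825063 0.09515877529953083
```

Request:
apply_moves(steps=[[0,0,0,2,4,0,0.2],[0,0,0,2,5,0,0.2],[0,0,0,2,5,0,0.2],[0,0,0,2,5,0,0.2],[0,0,0,2,5,0,0.2],[0,0,0,2,5,0,0.2],[0,0,0,2,5,-30,0.2],[0,0,0,2,5,-65,0.2],[0,0,-0.1,20,-10,-105,0.2],[0,0,-0.2,40,-35,-140,0.2],[0,0,-0.3,40,-35,-160,0.2],[0,0,-0.4,40,-35,-160,0.2],[0,0,-0.5,40,-35,-160,0.2],[0,0,-0.5,40,-35,-160,0.2],[0,0,-0.5,40,-35,-160,0.2]])

```text
time: 10.53
ee_pos: [0.5387, 0.0368, 0.2453]
eef_rot: [0.512, 0.859, -0.0, -0.0]
ft_force: [0.2, 0.0, -0.1]
width: 0.0523
grip_force: 0.0
```

Run:
```python
from m import *
c=cam('wrist'); pickle.dump(c,open('w3.pkl','wb')); s=r.read_state(); print(s['ee_pos'],s['time'],s['width'])
cv2.imwrite('pics/w3.png',cv2.resize(c['pixels'],None,fx=1.5,fy=1.5)[:,:,::-1])
```

```text
[0.53867344 0.03672436 0.24514438] 10.5833 0.05213513720631177
```

View pics/w3.png

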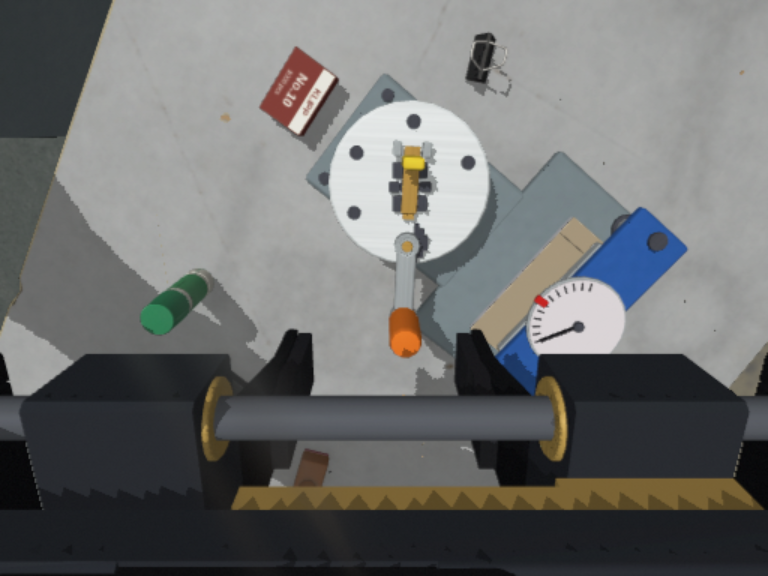

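The crank is fully out, collinear with the tab: tab (413,162), pivot (406,246), knob top (405,346). Next I'll measure the tab.

Run:
```python
from m import *
c=pickle.load(open('w3.pkl','rb'))
F={'pivot':(.073,406,246),'knob':(.12,405,347),'tab':(.0925,413,160),'dial':(.065,578,327),'tip':(.066,540,341),'mark':(.066,541,300)}
Q={k:ray(c,u/1.5-.17,v/1.5-.17,z)[:2] for k,(z,u,v) in F.items()}
for k in Q: print(k,Q[k].round(4))
a=lambda p,q:np.arctan2(*(Q[q]-Q[p])[::-1])
print('needle-mark',(a('dial','tip')-a('dial','mark'))%(2*np.pi),'out',a('tab','pivot'),a('tab','knob'),'arm',a('pivot','knob'))
o=a('tab','knob'); t=Q['tab']; print(np.linalg.norm(Q['knob']-t))
print(row((*t,.13),o+np.pi/2),row((*t,.076),o+np.pi/2))
```

```text
pivot [0.5519 0.0465]
knob [ 0.5767 -0.0035]
tab [0.5256 0.1007]
dial [0.6986 0.0522]
tip [0.6792 0.029 ]
mark [0.6613 0.0571]
needle-mark 1.003288232142081 out -1.120153213320182 -1.1152160686801587 arm -1.1098915707535113
0.11602876844837678
([-0.001, -0.0, 0.041], [62.4, 19.1, 115.2]) ([-0.001, -0.0, 0.041], [62.4, 19.1, 169.2])
```

Request:
apply_moves(steps=[[0,0,0.04,35,10,35,0],[0,0,0.04,61,19,70,0],[0,0,0.04,61,19,105,0],[0,0,0.04,61,19,130,0],[0,0,0.04,61,19,145,0],[0,0,0.04,61,19,157,0],[0,0,0.04,61,19,165,0],[0,0,0.04,61,19,165,0],[0,0,0.04,61,19,165,-1],[0,0,0.04,61,19,165,-1],[0,0,0.04,61,19,165,-1],[0,0,0.04,61,19,165,-1],[0,0,0.04,61,19,165,-1],[0,0,0.04,61,19,165,-1],[0,0,0.04,61,19,165,-1],[0,0,0.04,61,19,165,-1],[0,0,0.04,61,19,165,-1]], force=20)

```text
time: 12.0
ee_pos: [0.5265, 0.0996, 0.0809]
eef_rot: [0.527, 0.85, 0.0, 0.0]
ft_force: [-2.4, -0.3, 6.5]
width: 0.0136
grip_force: 20.0
```

Request:
apply_moves(steps=[[0,0,0,-2,0,0,-1],[0,0,0,-4,0,0,-1],[0,0,0,-6,0,0,-1],[0,0,0,-8,0,0,-1],[0,0,0,-10,0,0,-1],[0,0,0,-12,0,0,-1],[0,0,0,-13,0,0,-1],[0,0,0,-14,0,0,-1],[0,0,0,-14,0,0,-1],[0,0,0,-14,0,0,-1]])

```text
time: 12.83
ee_pos: [0.532, 0.0885, 0.0809]
eef_rot: [0.527, 0.85, 0.001, -0.001]
ft_force: [-6.3, 4.3, 9.2]
width: 0.0137
grip_force: 20.0
```

Request:
apply_moves(steps=[[0,0,0,-16,0,0,-1],[0,0,0,-16,0,0,-1],[0,0,0,-13,0,0,0],[0,0,0,-13,0,0,0],[0,0,0,-13,0,0,0],[0,0,0,-13,0,0,0],[0,0,0,-13,0,0,0],[0,0,0,-13,0,-30,0],[0,0,0,-30,0,-70,0.2],[0,0,0,-60,0,-110,0.2],[0,0,0,-75,0,-150,0.2],[0,0,0,-75,0,-165,0.2],[0,0,0,-75,0,-165,0.2],[0,0,0,-75,0,-165,0.2]])

```text
time: 14.0
ee_pos: [0.5667, 0.0191, 0.2468]
eef_rot: [0.528, 0.849, 0.001, 0.001]
ft_force: [-0.4, 0.0, -1.2]
width: 0.0523
grip_force: 0.0
```

Run:
```python
from m import *
c=cam('wrist'); pickle.dump(c,open('w4.pkl','wb')); s=r.read_state(); print(s['ee_pos'],s['time'],s['width'],s['joint_positions'].round(2))
cv2.imwrite('pics/w4.png',cv2.resize(c['pixels'][:290],None,fx=1.5,fy=1.5)[:,:,::-1])
```

```text
[0.56579    0.01966086 0.24518672] 14.05 0.05236987087679112 [-0.55  0.2   0.5   1.61 -0.1   1.36  0.43]
```

View pics/w4.png

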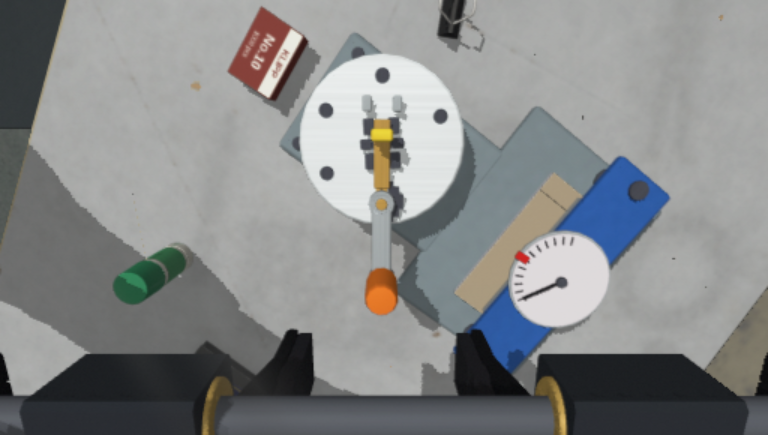

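The tab is now home: it sits at (382,133), with its posts left behind it. Pivot (381,203), knob top (381,303), dial (561,282), needle tip (522,298), mark (522,257).

Run:
```python
from m import *
c=pickle.load(open('w4.pkl','rb'))
F={'pivot':(.073,381,203),'knob':(.12,381,304),'tab':(.0925,382,132),'dial':(.065,561,282),'tip':(.066,522,298),'mark':(.066,522,257)}
Q={k:ray(c,u/1.5-.17,v/1.5-.17,z)[:2] for k,(z,u,v) in F.items()}
for k in Q: print(k,Q[k].round(4))
a=lambda p,q:np.arctan2(*(Q[q]-Q[p])[::-1])
print('needle-mark',(a('dial','tip')-a('dial','mark'))%(2*np.pi),'out',a('tab','pivot'),'tab-knob',a('tab','knob'),np.linalg.norm(Q['knob']-Q['tab']))
u=(Q['knob']-Q['tab'])/np.linalg.norm(Q['knob']-Q['tab']);print('axis',Q['knob']-.095*u,Q['pivot']-.04*u,Q['tab']+.006*u)
s=r.read_state();R0=R.from_quat(s['eef_rot']).as_matrix();print(R0.T@(np.array([*Q['knob'],.086])-s['ee_pos'])*1000)
```

```text
pivot [0.5516 0.0475]
knob [ 0.5768 -0.0034]
tab [0.5315 0.09  ]
dial [0.6977 0.053 ]
tip [0.6778 0.0295]
mark [0.6615 0.0567]
needle-mark 0.9696976186927353 out -1.1282237894297766 tab-knob -1.1195438445777495 0.10385115720822118
axis [0.53536825 0.08204488] [0.53419801 0.08352404] [0.53412488 0.08461064]
[-25.6212347   -0.40664511 159.1818864 ]
```

Request:
apply_moves(steps=[[0,0,0,-26,0,35,0.2],[0,0,0,-26,0,70,0.2],[0,0,0,-26,0,100,0.2],[0,0,0,-26,0,120,0.2],[0,0,0,-26,0,140,0.2],[0,0,0,-26,0,159,0.2],[0,0,0,-26,0,159,0.2],[0,0,0,-26,0,159,-1],[0,0,0,-26,0,159,-1],[0,0,0,-26,0,159,-1],[0,0,0,-26,0,159,-1],[0,0,0,-26,0,159,-1],[0,0,0,-26,0,159,-1],[0,0,0,-26,0,159,-1],[0,0,0,-26,0,159,-1]], force=30)

```text
time: 15.3
ee_pos: [0.5777, -0.0036, 0.087]
eef_rot: [0.527, 0.85, 0.0, 0.0]
ft_force: [-1.2, -0.6, 4.4]
width: 0.0212
grip_force: 30.0
```

```bash
cat > circ.py <<'E'
from m import *
import sys
d0,d1,n=map(float,sys.argv[1:4]); ax=np.array([.535,.083])
s=r.read_state(); R0=R.from_quat(s['eef_rot']).as_matrix(); p=s['ee_pos']; k=p[:2]-ax; a=np.arctan2(k[1],k[0])
print(p,'rad',np.linalg.norm(k),'ang',a,s['width'],s['ft_force'].round(1))
for d in np.linspace(d0,d1,int(n)+1)[1:]:
    q=np.r_[ax+.095*np.array([np.cos(a-d),np.sin(a-d)]),p[2]]-p; q=R0.T@q*1000; print('[0,0,0,%.0f,%.0f,0,-1],'%(q[0],q[1]),end=' ')
E
python3 circ.py 0 1.4 17
```

```text
[ 0.57766594 -0.00356002  0.08704653] rad 0.0965039898560063 ang -1.112840134893804 0.021211980623726995 [-1.2 -0.6  4.4]
[0,0,0,2,-8,0,-1], [0,0,0,3,-16,0,-1], [0,0,0,4,-23,0,-1], [0,0,0,7,-31,0,-1], [0,0,0,10,-38,0,-1], [0,0,0,13,-45,0,-1], [0,0,0,17,-52,0,-1], [0,0,0,21,-58,0,-1], [0,0,0,27,-64,0,-1], [0,0,0,32,-70,0,-1], [0,0,0,38,-75,0,-1], [0,0,0,44,-79,0,-1], [0,0,0,51,-83,0,-1], [0,0,0,58,-87,0,-1], [0,0,0,65,-90,0,-1], [0,0,0,73,-92,0,-1], [0,0,0,81,-93,0,-1],
```

Request:
apply_moves(steps=[[0,0,0,2,-8,0,-1],[0,0,0,3,-16,0,-1],[0,0,0,4,-23,0,-1],[0,0,0,7,-31,0,-1],[0,0,0,10,-38,0,-1],[0,0,0,13,-45,0,-1],[0,0,0,17,-52,0,-1],[0,0,0,21,-58,0,-1],[0,0,0,27,-64,0,-1],[0,0,0,32,-70,0,-1],[0,0,0,38,-75,0,-1],[0,0,0,44,-79,0,-1],[0,0,0,51,-83,0,-1],[0,0,0,58,-87,0,-1],[0,0,0,65,-90,0,-1],[0,0,0,73,-92,0,-1],[0,0,0,81,-93,0,-1]])

```text
time: 16.72
ee_pos: [0.4573, 0.0271, 0.0869]
eef_rot: [0.528, 0.85, -0.0, -0.0]
ft_force: [-2.7, -5.5, 11.5]
width: 0.0215
grip_force: 30.0
```

```bash
python3 circ.py 0 1.25 15; python3 -c "
from m import *
for n in ('side','scene'):
    c=cam(n); pickle.dump(c,open(n+'2.pkl','wb'))
    b={'scene':(270,170,340,222),'side':(265,160,335,212)}[n]; print(c['pixels'][b[1]:b[3],b[0]:b[2]].shape)
    cv2.imwrite('pics/%s2.png'%n,cv2.resize(c['pixels'][b[1]:b[3],b[0]:b[2]],None,fx=8,fy=8,interpolation=2)[:,:,::-1])
"
```

```text
[0.45726051 0.02708713 0.08687464] rad 0.09575842988845983 ang -2.518074428966742 0.02145396446510534 [-2.7 -5.5 11.5]
[0,0,0,8,-0,0,-1], [0,0,0,16,-1,0,-1], [0,0,0,24,-0,0,-1], [0,0,0,32,1,0,-1], [0,0,0,39,2,0,-1], [0,0,0,47,5,0,-1], [0,0,0,54,8,0,-1], [0,0,0,61,11,0,-1], [0,0,0,68,15,0,-1], [0,0,0,75,20,0,-1], [0,0,0,81,25,0,-1], [0,0,0,86,31,0,-1], [0,0,0,91,37,0,-1], [0,0,0,96,43,0,-1], [0,0,0,100,50,0,-1], (52, 70, 3)
(52, 70, 3)
```

Request:
apply_moves(steps=[[0,0,0,8,0,0,-1],[0,0,0,16,-1,0,-1],[0,0,0,24,0,0,-1],[0,0,0,32,1,0,-1],[0,0,0,39,2,0,-1],[0,0,0,47,5,0,-1],[0,0,0,54,8,0,-1],[0,0,0,61,11,0,-1],[0,0,0,68,15,0,-1],[0,0,0,75,20,0,-1],[0,0,0,81,25,0,-1],[0,0,0,86,31,0,-1],[0,0,0,91,37,0,-1],[0,0,0,96,43,0,-1],[0,0,0,100,50,0,-1],[0,0,0,100,50,0,-1]])

```text
time: 18.15
ee_pos: [0.4598, 0.1399, 0.087]
eef_rot: [0.527, 0.85, 0.001, 0.001]
ft_force: [4.6, -2.3, 4.0]
width: 0.0211
grip_force: 30.0
```

```bash
cat > dial.py <<'E'
from m import *
from scipy.ndimage import map_coordinates
def proj(c,P):
    q=(P-np.array(c['position']))@c['R']; return c['cx']+c['f']*q[...,0]/q[...,2], c['cy']+c['f']*q[...,1]/q[...,2]
def dial(c,guess=(.697,.052)):
    # dial centre: centroid of white face ellipse, then polar profile in the dial plane
    h=cv2.cvtColor(c['pixels'],cv2.COLOR_RGB2HSV); u,v=proj(c,np.array([*guess,.065])); 
    m=((h[...,1]<45)&(h[...,2]>185)).astype(np.uint8); yy,xx=np.mgrid[:384,:512]
    X=np.stack([ray(c,xx.ravel(),yy.ravel(),.065)[k] for k in ()]) if 0 else None
    d=np.stack([(xx-c['cx'])/c['f'],(yy-c['cy'])/c['f'],np.ones(xx.shape)],-1)@c['R'].T
    W=np.array(c['position'])+d*((.065-c['position'][2])/d[...,2])[...,None]
    near=np.hypot(W[...,0]-guess[0],W[...,1]-guess[1])<.045
    cs,_=cv2.findContours(m*near.astype(np.uint8),0,1); e=cv2.fitEllipse(cv2.convexHull(max(cs,key=cv2.contourArea)))
    C=ray(c,*e[0],.065)
    th=np.linspace(-np.pi,np.pi,721)[:-1]
    def prof(img,rs):
        P=np.stack([C[0]+rs[:,None]*np.cos(th),C[1]+rs[:,None]*np.sin(th),np.full((len(rs),len(th)),.066)],-1)
        uu,vv=proj(c,P); return map_coordinates(img,[vv,uu],order=1).mean(0)
    g=255-c['pixels'].astype(float).mean(2); pn=prof(g,np.linspace(.010,.024,15))
    px=c['pixels'].astype(float); pr=prof(px[...,0]-px[...,1:].mean(2),np.linspace(.030,.038,9))
    def peak(p):
        i=p.argmax(); k=np.arange(i-40,i+41)%720; w=np.clip(p[k]-np.median(p)-.4*(p[i]-np.median(p)),0,None); return th[i]+np.radians(.5)*np.sum(w*np.arange(-40,41))/w.sum()
    n,k=peak(pn),peak(pr); return C[:2].round(4),n,k,(n-k+1)%(2*np.pi)-1
E
python3 - <<'E'
from dial import *
for f in ['scene','side','w1','w2','w3','w4','side2','scene2']: print(f,dial(pickle.load(open(f+'.pkl','rb'))))
for n in ('scene','side'): print('now',n,dial(cam(n)))
E
python3 circ.py 0 .5 6
```

```text
scene (array([0.7078, 0.0415]), np.float64(2.527991883110369), np.float64(2.888533894860241), np.float64(-0.3605420117498719))
side (array([0.6972, 0.049 ]), np.float64(-2.2647714450698073), np.float64(3.0150100200387353), np.float64(1.0034038420710436))
w1 (array([0.6969, 0.0546]), np.float64(-2.164622854976122), np.float64(3.072482037766047), np.float64(1.0460804144374176))
w2 (array([0.6966, 0.0535]), np.float64(-2.1616829251593486), np.float64(3.0741376127103037), np.float64(1.047364769309934))
w3 (array([0.6963, 0.0541]), np.float64(-2.1484279971332056), np.float64(3.0744236342777698), np.float64(1.0603336757686108))
w4 (array([0.696 , 0.0542]), np.float64(-2.1585743365702696), np.float64(3.0691105921278528), np.float64(1.0555003784814634))
side2 (array([0.6974, 0.0486]), np.float64(-2.718016060489422), np.float64(3.0041420432361226), np.float64(0.5610272034540422))
scene2 (array([0.6983, 0.0495]), np.float64(-2.851830373635765), np.float64(2.9875630763294647), np.float64(0.44379185721435643))
[0.45959843 0.13967811 0.08700505] rad 0.09432817433421929 ang 2.497014973678279 0.020589566911508674 [ 5.  -2.3  2.9]
[0,0,0,4,7,0,-1], [0,0,0,7,14,0,-1], [0,0,0,9,22,0,-1], [0,0,0,10,30,0,-1], [0,0,0,11,38,0,-1], [0,0,0,11,46,0,-1], Traceback (most recent call last):
  File "<stdin>", line 3, in <module>
  File "dial.py", line 13, in dial
    cs,_=cv2.findContours(m*near.astype(np.uint8),0,1); e=cv2.fitEllipse(cv2.convexHull(max(cs,key=cv2.contourArea)))
                                                                                        ~~~^^^^^^^^^^^^^^^^^^^^^^^^
ValueError: max() iterable argument is empty
```

Run:
```python
from dial import *
for n in ('side','wrist'):
    c=cam(n); pickle.dump(c,open(n+'3.pkl','wb'))
    u,v=proj(c,np.array([.697,.052,.065])); print(n,u,v)
    try: print(dial(c))
    except Exception as e: print(e)
```

```text
side 296.5748216042849 183.56066221071967
(array([0.7249, 0.0582]), np.float64(1.500103897122401), np.float64(2.8887952796764678), np.float64(4.89449392462552))
wrist 477.88733977737024 440.0924679809168
max() iterable argument is empty
```

Request:
apply_moves(steps=[[0,0,0,4,7,0,-1],[0,0,0,7,14,0,-1],[0,0,0,9,22,0,-1],[0,0,0,10,30,0,-1],[0,0,0,11,38,0,-1],[0,0,0,11,46,0,-1],[0,0,0,11,46,0,-1]])

```text
time: 18.88
ee_pos: [0.4962, 0.1687, 0.0869]
eef_rot: [0.528, 0.849, -0.0, 0.001]
ft_force: [3.7, -6.2, 7.1]
width: 0.0209
grip_force: 30.0
```

```bash
python3 circ.py 0 .2 3
python3 - <<'E'
from dial import *
for n in ('side','wrist'):
    c=cam(n); pickle.dump(c,open(n+'3.pkl','wb'))
    u,v=proj(c,np.array([.697,.052,.065])); print(n,u,v)
    try: print(dial(c))
    except Exception as e: print(e)
c=pickle.load(open('side3.pkl','rb'));cv2.imwrite('pics/s3.png',cv2.resize(c['pixels'][150:225,250:350],None,fx=7,fy=7,interpolation=2)[:,:,::-1])
E
```

```text
[0.4962478  0.16869819 0.08687891] rad 0.09405271762854844 ang 1.9954732132606963 0.020865371310838304 [ 3.7 -6.2  7.1]
[0,0,0,1,6,0,-1], [0,0,0,-0,13,0,-1], [0,0,0,-2,19,0,-1], side 296.5748216042849 183.56066221071967
max() iterable argument is empty
wrist 418.00297468558813 449.1976429654419
max() iterable argument is empty
```

Request:
apply_moves(steps=[[0,0,0,0,0,0,0.2],[0,0,0,0,0,0,0.2],[0,0,0,0,0,0,0.2],[0,0,0,0,0,0,0.2],[0,0,0,0,0,0,0.2],[0,0,0,0,0,-30,0.2],[0,0,0,0,0,-70,0.2],[0,0,0,-25,0,-105,0.2],[0,0,0,-55,0,-135,0.2],[0,0,0,-90,0,-158,0.2],[0,0,0,-130,0,-158,0.2],[0,0,0,-144,0,-158,0.2],[0,0,0,-144,0,-158,0.2],[0,0,0,-144,0,-158,0.2]])

```text
time: 20.15
ee_pos: [0.5587, 0.0403, 0.2443]
eef_rot: [0.528, 0.849, -0.0, -0.0]
ft_force: [-0.7, 1.2, -0.5]
width: 0.0519
grip_force: 0.0
```

Run:
```python
from dial import *
c=cam('wrist'); pickle.dump(c,open('w5.pkl','wb')); s=r.read_state(); print(s['ee_pos'],s['time'])
try: print(dial(c))
except Exception as e: print(e)
u,v=proj(c,np.array([.697,.052,.065])); print(u,v)
a=c['pixels'][:260]; b=c['pixels'][int(v)-35:int(v)+35,int(u)-35:int(u)+35]
A=cv2.resize(a,(640,325)); Z=np.zeros((600,640,3),np.uint8); Z[:325]=A; B=cv2.resize(b,(270,270),interpolation=2); Z[328:598,:270]=B
cv2.imwrite('pics/w5.png',Z[:,:,::-1])
```

```text
[0.55836451 0.04159985 0.24412675] 20.2
(array([0.6964, 0.0544]), np.float64(-3.1331976706784728), np.float64(3.0700876616270105), np.float64(0.0798999748741025))
370.21476276080836 208.3450967408475
```

View pics/w5.png

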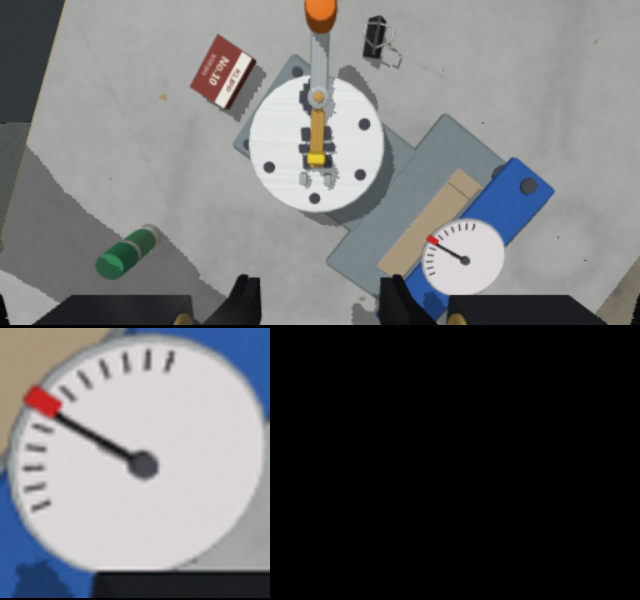

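The inset shows the needle practically at the red mark: hub (144,465), tip (55,411), mark (43,402). I'll compute the remaining angle from the hub.

```bash
cat > nd.py <<'E'
from dial import *
def nd(c):
    u,v=map(int,proj(c,np.array([.697,.052,.065]))); px=c['pixels'].astype(int); g=px.max(2)
    b=np.zeros(g.shape,bool); b[v-30:v+28,u-33:u+33]=1
    red=b&(px[...,0]-px[...,1:].max(2)>80); vr,ur=np.nonzero(red); W=np.average(px[vr,ur,0]-px[vr,ur,1],axis=0); M=ray(c,ur.mean(),vr.mean(),.066)[:2]
    yy,xx=np.nonzero(b&(g<130)); Wd=np.array([ray(c,x,y,.066)[:2] for x,y in zip(xx,yy)]); w=(150-g[yy,xx]).astype(float)
    k=np.hypot(*(Wd-[.6975,.0525]).T)<.0055; H=np.average(Wd[k],axis=0,weights=w[k])
    for _ in range(2): k=np.hypot(*(Wd-H).T)<.0052; H=np.average(Wd[k],axis=0,weights=w[k])
    d=Wd-H; rr=np.hypot(*d.T); a=np.arctan2(M[1]-H[1],M[0]-H[0]); 
    ang=(np.arctan2(d[:,1],d[:,0])-a+np.pi)%(2*np.pi)-np.pi
    for c0 in [0,]: k=(rr>.009)&(rr<.026)&(w>30)
    return H,M,np.hypot(*(M-H)),k.sum(),np.average(ang[k],weights=w[k]*rr[k])
E
python3 -c "
from nd import *
for f in ('w3','w4','w5'): print(f,nd(pickle.load(open(f+'.pkl','rb'))))"
```

```text
w3 (array([0.69739604, 0.05240848]), array([0.66178786, 0.05640282]), np.float64(0.035831509163124685), np.int64(83), np.float64(1.7909851407681114))
w4 (array([0.69678759, 0.05262568]), array([0.66137127, 0.05655514]), np.float64(0.035633640077285755), np.int64(35), np.float64(0.9984326356740164))
w5 (array([0.69696695, 0.0533033 ]), array([0.66184557, 0.0569581 ]), np.float64(0.03531103009223365), np.int64(32), np.float64(0.05132712683549314))
```

```bash
python3 -c "
from nd import *
print('side0',nd(pickle.load(open('side.pkl','rb'))))
for n in ('side','scene'):
    c=cam(n); pickle.dump(c,open(n+'5.pkl','wb'))
    try: print(n,nd(c))
    except Exception as e: print(n,e)
c=pickle.load(open('w5.pkl','rb'))
h=mask(c,(3,180,120),(16,255,255),(230,0,285,40)); v,u=np.nonzero(h); print(len(u),v.min(),v.max())
s=r.read_state();R0=R.from_quat(s['eef_rot']).as_matrix();print(s['ee_pos'],R0.T@(np.array([.4960,.1690,.087])-s['ee_pos'])*1000)
"
```

```text
Traceback (most recent call last):
  File "nd.py", line 12, in nd
    return H,M,np.hypot(*(M-H)),k.sum(),np.average(ang[k],weights=w[k]*rr[k])
                                        ~~~~~~~~~~^^^^^^^^^^^^^^^^^^^^^^^^^^^
ZeroDivisionError: Weights sum to zero, can't be normalized
```

Request:
apply_moves(steps=[[0,0,0,110,0,0,0.2],[0,0,0,110,0,0,0.2],[0,0,0,144,0,40,0.2],[0,0,0,144,0,75,0.2],[0,0,0,144,0,110,0.2],[0,0,0,144,0,140,0.2],[0,0,0,144,0,158,0.2],[0,0,0,144,0,158,0.2],[0,0,0,144,0,158,-1],[0,0,0,144,0,158,-1],[0,0,0,144,0,158,-1],[0,0,0,144,0,158,-1],[0,0,0,144,0,158,-1],[0,0,0,144,0,158,-1],[0,0,0,144,0,158,-1],[0,0,0,144,0,158,-1]])

```text
time: 21.53
ee_pos: [0.4952, 0.1701, 0.0872]
eef_rot: [0.527, 0.85, 0.001, 0.0]
ft_force: [-1.4, 1.6, 6.1]
width: 0.0207
grip_force: 30.0
```

Request:
apply_moves(steps=[[0,0,0,0,4,0,-1],[0,0,0,0,8,0,-1],[0,0,0,0,11,0,-1],[0,0,0,0,13,0,-1],[0,0,0,0,13,0,-1],[0,0,0,0,13,0,-1]])

```text
time: 22.03
ee_pos: [0.5073, 0.1748, 0.0871]
eef_rot: [0.528, 0.849, 0.0, 0.001]
ft_force: [0.1, -3.2, 6.3]
width: 0.0209
grip_force: 30.0
```

Request:
apply_moves(steps=[[0,0,0,0,0,0,0.2],[0,0,0,0,0,0,0.2],[0,0,0,0,0,0,0.2],[0,0,0,0,0,0,0.2],[0,0,0,0,0,0,0.2],[0,0,0,0,0,-30,0.2],[0,0,0,0,0,-70,0.2],[0,0,0,-25,0,-105,0.2],[0,0,0,-55,0,-135,0.2],[0,0,0,-90,0,-158,0.2],[0,0,0,-130,0,-158,0.2],[0,0,0,-144,-10,-158,0.2],[0,0,0,-144,-10,-158,0.2],[0,0,0,-144,-10,-158,0.2],[0,0,0,-144,-10,-158,0.2]])

```text
time: 23.28
ee_pos: [0.5612, 0.0433, 0.2442]
eef_rot: [0.527, 0.85, 0.0, -0.0]
ft_force: [-0.7, 0.5, 0.3]
width: 0.0523
grip_force: 0.0
```

Run:
```python
from nd import *
c=cam('wrist'); pickle.dump(c,open('w6.pkl','wb')); s=r.read_state(); print(s['ee_pos'],s['time'])
print(nd(c)); print(dial(c))
u,v=proj(c,np.array([.697,.052,.065])); v,u=int(v),int(u)
A=cv2.resize(c['pixels'][:260],(640,325)); Z=np.zeros((600,640,3),np.uint8); Z[:325]=A; Z[328:598,:270]=cv2.resize(c['pixels'][v-35:v+35,u-35:u+35],(270,270),interpolation=2)
cv2.imwrite('pics/w6.png',Z[:,:,::-1])
```

```text
[0.56114162 0.04373972 0.24420482] 23.3333
(array([0.69698999, 0.05286372]), array([0.66192102, 0.05646425]), np.float64(0.03525331696328709), np.int64(33), np.float64(0.007347331367752696))
(array([0.6964, 0.0539]), np.float64(3.1058128539607046), np.float64(3.06617080301193), np.float64(0.03964205094877471))
```

View pics/w6.png

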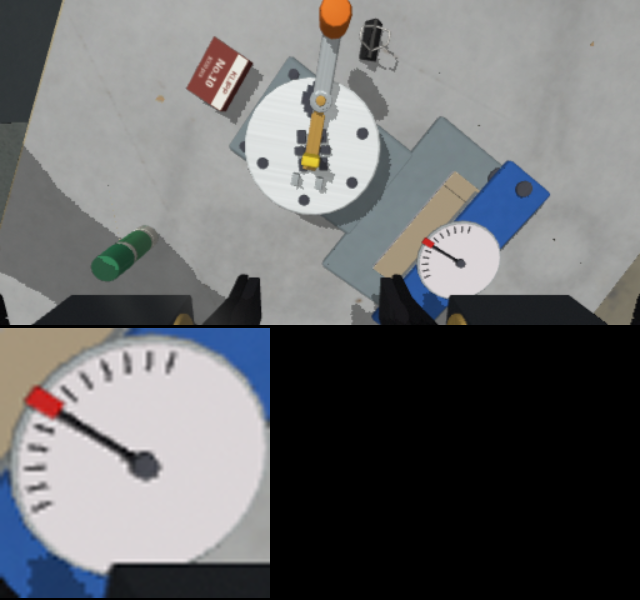

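The needle points at the mark within about 0.01 rad. The crank is out and latched, the glue stick stands clear, and the staple box and binder clip are where they were. Nothing touches the robot, so I'm handing in.

```bash
python3 -c "
from bench import r
print(r.close_job())"
```

```text
the job is handed in; nothing more can be done
None
```

I handed the job in at 23 s: the glue stick stands upright clear of the crank's circle, the crank is out and latched, and the gauge needle is on the red mark to about 0.01 rad by my camera reading; the staple box and clip look undisturbed, while the mug, tape roll and bottle, which the arm kept well away from, were not re-checked.

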